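Press the flanged bushings home in the guide block and check them with the plunger gauge

ROBOT

A 6-joint arm with a two-finger parallel gripper is mounted at the origin on a cart in front of the work surface, level with it; the furniture and walls round the work are solid. World frame = base frame: x ahead of the robot, y to its left, z up, the work surface at z = 0. Lengths are in m, angles in degrees, forces in N, time in s.
With the tool pointing down it reaches from about 0.375 to 0.75 m from the base axis. Payload 9 kg.
Tool frame: the origin (TCP) lies where the fingers leave the gripper's body, on its centre line; the fingertips stand 73 mm ahead of it and the grasp point (between the pads) lies 54 mm ahead of it (robot.tip_reach is the distance from the TCP to the fingertips, in m); z points along the fingers, y is the line along which they close (so a half turn about z gives the same grasp; the last joint's range is limited). The gripper opens to 85 mm and grips with 20 to 120 N. Pads are 22 mm wide; open, the fingers measure 114 mm over their backs; the gripper's body (76 mm by 85 mm) begins 54 mm behind the grasp point. The pads swing forward as they close: fully open they stand 13 mm farther back than shut.
Start: joints at [-76.473, 5.964, 5.575, 89.605, 0, 77.527], TCP at [0.263, -0.539, 0.304] pointing down, gripper open.
Joint ranges: [-171.21, 171.21], [-48.23, 106.86], [-62.78, 66.21], [-105.2, 120.99], [-86.42, 89.51], [-180, 180]. Speed limits (degrees/s): [127.2, 127.2, 147.25, 180, 180, 180].

INTERFACE

Orientations are given as [roll, pitch, yaw] about the fixed x, y, z axes, in that order (R = Rz(yaw) Ry(pitch) Rx(roll)).
In Python, from plant import robot gives the robot as it stands. Calls block until the motion is done:
- robot.move_pose(position, orientation): joint-space move of the TCP to a pose.
- robot.line_to(position, vel=0.15, rotation=None, guard=None): straight line of the TCP; rotation=None keeps the orientation; vel is the mean speed in m/s. With guard (N) it stops when the force on the tool has changed by that much, and returns True; else False.
- robot.goto_joints(angles): joint-space move.
- robot.set_gripper(opening): finger opening in m; the grip force is fixed at half the most; returns when the fingers have stopped.
- robot.pause(seconds).
- robot.ik(position, orientation): joint angles nearest the present ones, or None.
- robot.observe(): the state.
- robot.grab_frame(name): name is "scene" or "top" or "wrist"; returns the picture (400x640x3 uint8, blue, green, red); there is no depth.
- robot.get_calibration(name): a dict with "vertical_fov" (degrees; the focal length in pixels is half the picture's height over the tangent of half this angle, whatever the lens; pixels are square), "cx", "cy" (the principal point, pixels), "rvec" (rotation vector, rad) and "tvec" (3), from world to camera coordinates, as OpenCV has them. Camera axes: x right, y down, z forward; pixel columns grow to the right and rows downward; lengths in m; the calibration is good to about 2 mm. A picture is of the moment at which its call begins: read the wrist's pose just before it. get_calibration takes no time and is no camera call; for the wrist camera it gives the pose at the moment of the call.
A pose or a line that the arm cannot do raises robot.IKError and nothing moves.
- robot.job_done(): hands the job in; it is judged then, once.
The state is a dict: "time": time; "q": joint angles; "qvel": joint speeds; "joint_torque": joint torques, N m; "tool_pos": TCP position; "tcp_rot": TCP orientation; "ft_force": force on the tool from outside, world axes, zero at the start; "torque": the same for the moment, N m; "gripper_width": finger opening in m; "gripper_force": force on a finger pad.
Only numpy, scipy, OpenCV 4.12 (cv2) and the standard library are available. Lean on these libraries where they do the work, as an engineer would, in place of code of your own. Each camera call takes 0.05 s, during which the arm holds its last target. There are 200 camera calls.

TASK

First raise the readout's folding screen to its reading angle, about 105 degrees open, and leave it there; then push each brass bushing standing on the bench into the bore of its own size in the aluminium block until the push stiffens and its flange lies flush on the block, and stop there without forcing it. Next take the plunger gauge from its stand, zero it by gently pressing its tip on the steel zero pad, then on the top ring of each seated bushing in turn from the largest to the smallest, never driving the plunger to the end of its travel. Put the gauge back upright in its stand, and leave the carton, the screwdriver and the bit holder where they are.

Things in the scene. Friction and masses are not known exactly. Their poses are not given: they have to be found in the camera images.
- screen (a joint): angle of the readout's folding screen on its stiff friction hinge, rad: 0 is folded shut on the base, 1.57 upright, 1.83 (105 degrees, leaning back a little) the reading angle, 2.4 the stop. It stays where it is left and takes about 6 N at the bar to move. It starts between 0 and 0.3.
- readout: fixed grey readout box, 115 (x) x 130 (y) x 34 mm with a 12 mm thick folding screen on top like a laptop; origin at the centre of its underside, x to its back, where the hinge is, z up
- screen_hinge (a point): centre of the screen's hinge axis at the back of the readout, 43.5 mm above the bench; the axis runs along the readout's y
- screen_bar (a point): middle of the round grab bar on the free edge of the screen: 12 mm thick, 104 mm long along the readout's y, 150 mm from the hinge axis, with a 42 mm open gap between the bar's centre line and the screen's edge. It turns easily between two fingers, so it can be pinched from above and carried round the hinge in an arc
- block: fixed aluminium guide block, 76 (x) x 236 (y) x 55 mm, with 106 mm deep foot flanges; a row of three round through bores along its y axis and a raised round pad at its +y end; origin at the centre of its underside, z up.
- zero_pad (a point): centre of the top of the steel zero pad (22 mm across, 5 mm high) on the block's top, 60 mm above the bench; z up
- stand: fixed stand of the gauge, a 64 x 64 x 66 mm grey block with an upright 30 mm hole through it; origin at the centre of its underside. (The white instruction board and its thin post that are drawn between the robot and the bench are not solid here: they are no obstacle.)
- stand_top (a point): centre of the stand's hole at its top face, 66 mm above the bench
- gauge: loose plunger gauge, standing in its stand: round black grip 28 mm across and 62 mm high (8 to 70 mm above the origin), collar 40 mm across and 8 mm thick (0 to 8 mm; it rests on the stand's top), below it a nose 18 mm across (down to -34 mm) and the sprung plunger, whose 10 mm ball tip ends 60 mm below the origin; 0.16 kg. Origin at the centre of the collar's underside, z up along the axis
- gauge_tip (a point): the lowest point of the gauge's ball tip
- plunger (a joint): how far the gauge's plunger is pushed in, m: 0 free (about 1.6 N starts it), 12 mm the end of its travel (6.4 N)
- carton: bystander: small white carton, 48 x 66 x 48 mm, loose
- screwdriver: bystander: screwdriver, 216 mm, loose
- bit_holder: bystander: red bit holder, 22 x 85 x 38 mm, loose
- bore_large (a point): centre of the mouth of the large bore (58.5 mm across, through) in the block's top face, 55 mm above the bench; x, y as the block's, z up. Four sprung ribs in it, from 12 mm below the mouth on, grip the barrel: it slides in freely for 12 mm and is then pushed against about 4 to 12 N until the flange lands on the block; the ribs then hold it
- bush_large: loose brass flanged bushing, the large one, standing upright on its barrel (None if absent): barrel 56 mm across and 30 mm long with a 2.5 mm chamfered foot, flange 68 mm across and 8 mm thick (30 to 38 mm up), neck 36 mm across (38 to 66 mm up, to be gripped) with a 18 mm hole in it, so that its top is a flat ring; 0.34 kg within 20%. Origin at the centre of the barrel's foot, z up to the neck
- seat_large (a point): centre of the flange's underside of the large bushing, 30 mm above its origin; it meets the bore's mouth when the bushing is home
- bore_medium (a point): centre of the mouth of the medium bore (50.5 mm across, through) in the block's top face, 55 mm above the bench; x, y as the block's, z up. Four sprung ribs in it, from 12 mm below the mouth on, grip the barrel: it slides in freely for 12 mm and is then pushed against about 4 to 12 N until the flange lands on the block; the ribs then hold it
- bush_medium: loose brass flanged bushing, the medium one, standing upright on its barrel (None if absent): barrel 48 mm across and 30 mm long with a 2.5 mm chamfered foot, flange 60 mm across and 8 mm thick (30 to 38 mm up), neck 32 mm across (38 to 66 mm up, to be gripped) with a 14 mm hole in it, so that its top is a flat ring; 0.25 kg within 20%. Origin at the centre of the barrel's foot, z up to the neck
- seat_medium (a point): centre of the flange's underside of the medium bushing, 30 mm above its origin; it meets the bore's mouth when the bushing is home
- bore_small (a point): centre of the mouth of the small bore (42.5 mm across, through) in the block's top face, 55 mm above the bench; x, y as the block's, z up. Four sprung ribs in it, from 12 mm below the mouth on, grip the barrel: it slides in freely for 12 mm and is then pushed against about 4 to 12 N until the flange lands on the block; the ribs then hold it
- bush_small: loose brass flanged bushing, the small one, standing upright on its barrel (None if absent): barrel 40 mm across and 30 mm long with a 2.5 mm chamfered foot, flange 52 mm across and 8 mm thick (30 to 38 mm up), neck 28 mm across (38 to 66 mm up, to be gripped) with a 10 mm hole in it, so that its top is a flat ring; 0.18 kg within 20%. Origin at the centre of the barrel's foot, z up to the neck
- seat_small (a point): centre of the flange's underside of the small bushing, 30 mm above its origin; it meets the bore's mouth when the bushing is home

How it is judged:
By the outcome, as a careful person would: the job done as asked, in the order asked, and still so for the second after the job is handed in, with the robot touching nothing.
Of bush_large, bush_medium, bush_small only 2 to 3 are there at a start; the rules pass over those that are not, and their reading is None.
At some moment in a run one of bush_large, bush_medium, bush_small may be knocked a few centimetres aside while the robot is not near it.
It also fails if it takes over 210 s, if anything falls off the work surface, if the arm or the gripper's body presses on something with over 40 N, if the wrist force passes 120 N, or if a joint passes its speed limit or range.

## Working session

There is one attempt and no reset: what is moved stays moved. The work goes in short steps, each a Python script; the robot and the scene stay as the last script left them, time stands still between calls to the robot, and variables do not carry over. Pictures are saved under pics/ and viewed, at most 14 in all, crops included, and the job is handed in when it is done.

```bash
ls; mkdir -p pics; python3 - <<'E'
from plant import robot
import cv2
s=robot.observe();print(s)
for n in("scene","top"):
    cv2.imwrite(f"pics/{n}0.png",robot.grab_frame(n)); print(n,robot.get_calibration(n))
E
```

```text
pics
{'time': 0.0, 'q': array([-7.64719219e+01,  5.99864885e+00,  5.52576795e+00,  8.96038361e+01,
        3.62088143e-04,  7.75270221e+01]), 'qvel': array([ 0.04472879, -0.07954828, -0.07867428,  0.00030895, -0.02138187,
       -0.08636413]), 'joint_torque': array([-3.89183115e-04, -5.56928658e+01,  5.03650081e+01,  1.66966952e-02,
       -4.27056384e-04, -2.78974667e-06]), 'tool_pos': array([ 0.26298804, -0.53902653,  0.30310954]), 'tcp_rot': array([-1.79925172e+02, -1.69228070e-02,  2.60010448e+01]), 'ft_force': array([-0.54549573, -0.32916947, -0.14019173]), 'torque': array([ 0.03517833, -0.06352287, -0.01160506]), 'gripper_force': 0.0, 'gripper_width': 0.08559014761836439}
scene {'vertical_fov': 42.572132088353875, 'cx': 318.39473009407067, 'cy': 196.30431821447323, 'rvec': array([ 1.99228986, -0.01804616, -0.02010126]), 'tvec': array([-0.52173832,  0.06425338,  1.72514443])}
top {'vertical_fov': 46.58472274837531, 'cx': 324.4235847679917, 'cy': 195.68661225940394, 'rvec': array([ 2.15814695, -2.22109292,  0.01929305]), 'tvec': array([-0.04829533,  0.51015931,  1.19713586])}
```

View pics/scene0.png

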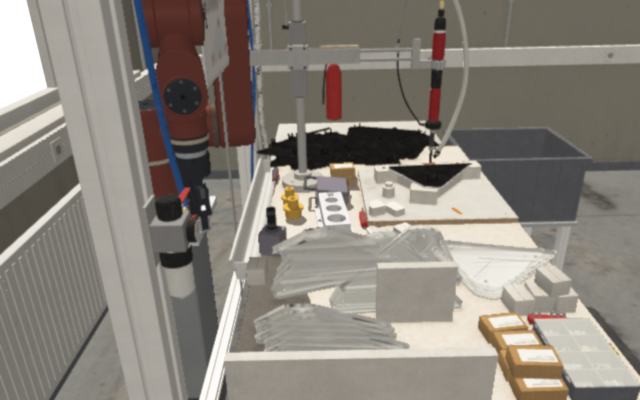

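View pics/top0.png

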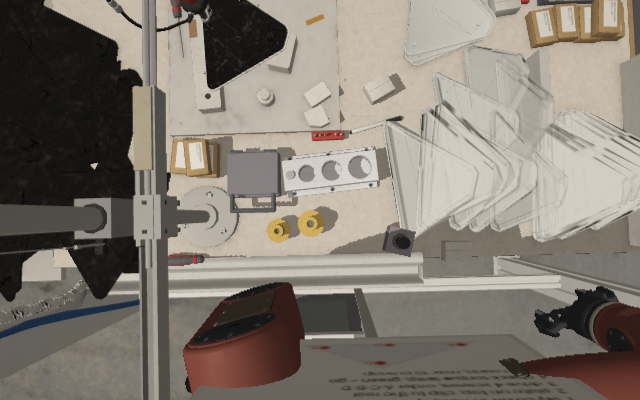

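The top view shows two bushings (278,230) and (311,222), the readout (253,172) with its bar towards the robot, the block (331,172) with three bores, and the gauge and stand at (400,240). I'll enlarge it.

```bash
cat > h.py <<'E'
from plant import robot
import cv2, numpy as np
def K(c):
    f=200/np.tan(np.radians(c["vertical_fov"])/2); return np.array([[f,0,c["cx"]],[0,f,c["cy"]],[0,0,1]])
def unproj(c,px,z):
    """pixels (n,2) -> world points on plane z"""
    R=cv2.Rodrigues(np.array(c["rvec"]))[0]; t=np.array(c["tvec"]); C=-R.T@t
    px=np.atleast_2d(px).astype(float); d=np.c_[px,np.ones(len(px))]@np.linalg.inv(K(c)).T@R
    return C+d*((np.broadcast_to(z,len(px))-C[2])/d[:,2])[:,None]
def proj(c,P):
    return cv2.projectPoints(np.atleast_2d(P).astype(float),np.array(c["rvec"]),np.array(c["tvec"]),K(c),None)[0][:,0]
def snap(n,name):
    c=robot.get_calibration(n); im=robot.grab_frame(n); cv2.imwrite(f"pics/{name}.png",im)
    import pickle; pickle.dump(c,open(f"pics/{name}.pkl","wb")); return c,im
E
python3 - <<'E'
from h import *
c=robot.get_calibration("top"); im=cv2.imread("pics/top0.png")
cv2.imwrite("pics/top0c.png",cv2.resize(im[125:275,215:425],None,fx=3.8,fy=3.8,interpolation=cv2.INTER_CUBIC))
px=[[278,230],[311,222],[253,172],[252,207],[291,174],[307,173],[331,170],[359,167],[400,240]]
print(unproj(c,px,[.066,.066,.05,.05,.06,.055,.055,.055,.1]).round(3))
w=robot.get_calibration("wrist"); R=cv2.Rodrigues(w["rvec"])[0]; print(w, -R.T@w["tvec"],R)
E
```

```text
[[ 0.425  0.053  0.066]
 [ 0.442 -0.029  0.066]
 [ 0.572  0.115  0.05 ]
 [ 0.484  0.119  0.05 ]
 [ 0.563  0.018  0.06 ]
 [ 0.565 -0.022  0.055]
 [ 0.571 -0.082  0.055]
 [ 0.576 -0.152  0.055]
 [ 0.394 -0.242  0.1  ]]
{'vertical_fov': 71.18846705243128, 'cx': 317.5420694541986, 'cy': 193.6762072836607, 'rvec': array([-2.446441  ,  1.52724489,  0.2294362 ]), 'tvec': array([-0.60044251, -0.03848081,  0.37983753])} [ 0.32989376 -0.50804424  0.37329572] [[ 0.43884298 -0.89856096 -0.00224425]
 [-0.85955684 -0.42051925  0.29038871]
 [-0.26187571 -0.12550598 -0.95690614]]
```

View pics/top0c.png

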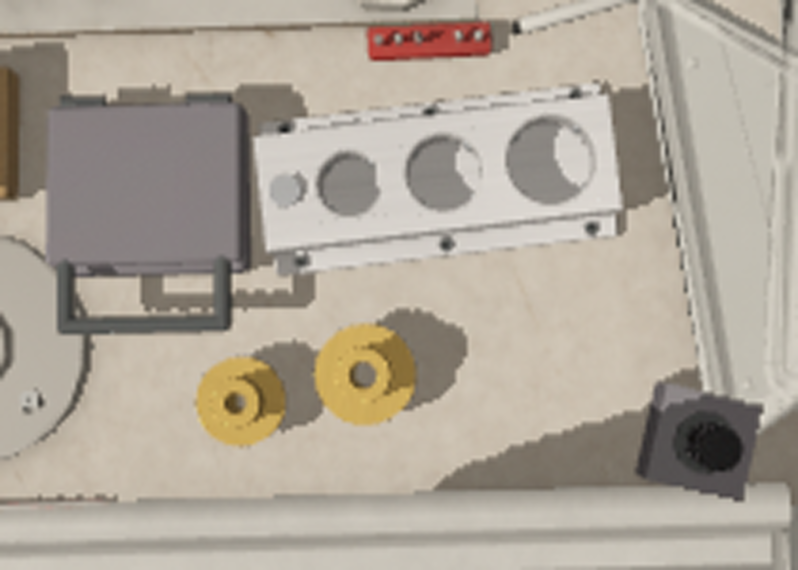

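```bash
python3 - <<'E'
from h import *
for k,p in dict(C=(.40,-.19,.30),A=(.43,-.06,.30),B=(.43,.09,.30)).items():
    robot.move_pose(p,[180,0,0]); robot.pause(.2); snap("wrist","w"+k); print(k,robot.observe()["time"],robot.observe()["q"].round(0))
a=np.vstack([cv2.imread(f"pics/w{k}.png") for k in "AB"]); cv2.imwrite("pics/wAB.png",cv2.resize(a,None,fx=.75,fy=.75,interpolation=cv2.INTER_AREA)[:600])
E
```

```text
C 1.75 [-42. -22. -20.  92.  -0. 138.]
A 2.5917 [-25. -23. -22.  92.  -0. 155.]
B 3.4917 [ -5. -23. -21.  92.  -0. 175.]
```

View pics/wA.png

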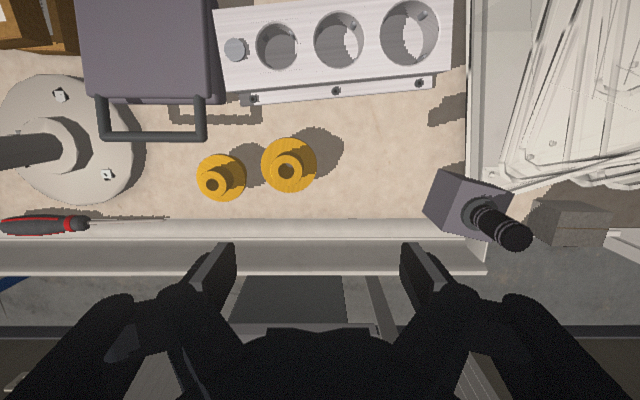

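View pics/wB.png

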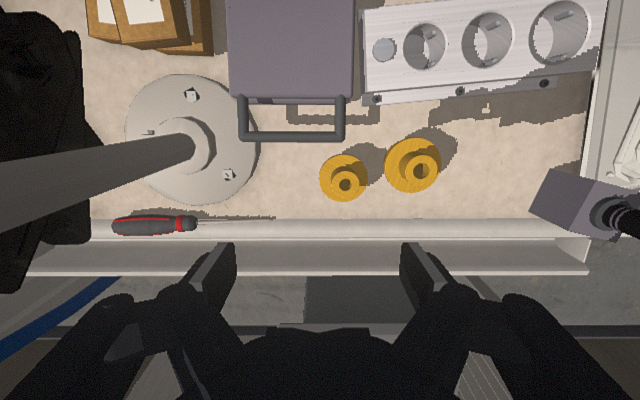

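View pics/wC.png

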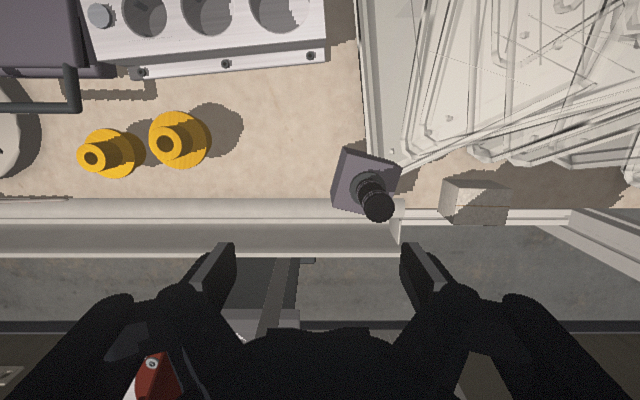

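wA, wB and wC show two bushings, the bar at wB (292,135), the block at top right, the gauge at wC (378,206), and the screwdriver on the front rail. I'll fit the bushings by silhouette and crop the block and gauge for picking.

```bash
cat >> h.py <<'E'
import pickle
from scipy.optimize import minimize
def load(n): return pickle.load(open(f"pics/{n}.pkl","rb")), cv2.imread(f"pics/{n}.png")
DIM=dict(large=(.028,.034,.018),medium=(.024,.030,.016),small=(.020,.026,.014))
A_=np.linspace(0,2*np.pi,60)
def ring(x,y,z,r): return np.c_[x+r*np.cos(A_),y+r*np.sin(A_),np.full(60,z)]
def sil(c,x,y,d,z0=0,S=4):
    m=np.zeros((400*S,640*S),np.uint8)
    for parts in ([(0,d[0]),(.03,d[0])],[(.03,d[1]),(.038,d[1])],[(.038,d[2]),(.066,d[2])]):
        p=np.vstack([proj(c,ring(x,y,z0+z,r)) for z,r in parts]); h=cv2.convexHull(((p+.5)*S).astype(np.int32)); cv2.fillConvexPoly(m,h,255)
    return cv2.resize(m,(640,400),interpolation=cv2.INTER_AREA)/255.
def yellow(im):
    h=cv2.cvtColor(im,cv2.COLOR_BGR2HSV); return (cv2.inRange(h,(15,110,60),(32,255,255))>0).astype(float)
def fitbush(views,x0,z0=0,sizes=DIM):
    out={}
    for n,d in DIM.items():
        if n not in sizes: continue
        def cost(p):
            e=0
            for c,im in views:
                u,v=proj(c,[*x0,.03])[0].astype(int); w=(slice(max(0,v-55),v+55),slice(max(0,u-55),u+55))
                y=yellow(im)
                n_,l=cv2.connectedComponents(y.astype(np.uint8)); s=sil(c,*p,d,z0)
                ids=[i for i in range(1,n_) if (l==i).sum()>20 and s[l==i].mean()>.3]; y=np.isin(l,ids).astype(float)
                e+=abs(s-y)[w].sum() if ids else 1e4
            return e
        r=minimize(cost,x0,method="Nelder-Mead",options=dict(initial_simplex=[x0,[x0[0]+.008,x0[1]],[x0[0],x0[1]+.008]],xatol=2e-4,fatol=1)); out[n]=(r.x.round(4),round(r.fun))
    return out
E
python3 - <<'E'
from h import *
V=[load("w"+k) for k in "ABC"]
for x0 in ((.425,.053),(.442,-.029)): 
    print(fitbush(V,x0)); [print('  ',fitbush([v],x0,sizes=['large','medium'])) for v in V]
f=lambda n,y0,y1,x0,x1,s:cv2.resize(load(n)[1][y0:y1,x0:x1],None,fx=s,fy=s,interpolation=cv2.INTER_CUBIC)
cv2.imwrite("pics/blk.png",np.vstack([f("wB",0,105,355,615,2.85),f("wA",0,105,210,470,2.85)]))
cv2.imwrite("pics/gau.png",np.hstack([f("wC",140,230,320,410,4),f("wA",160,250,415,535,4*90/90)[:360]]))
E
```

```text
{'large': (array([0.4186, 0.057 ]), 1900), 'medium': (array([0.4226, 0.0569]), 319), 'small': (array([0.424 , 0.0582]), 1124)}
   {'large': (array([0.4192, 0.0553]), 601), 'medium': (array([0.4222, 0.0575]), 95)}
   {'large': (array([0.419 , 0.0546]), 557), 'medium': (array([0.4226, 0.0568]), 55)}
   {'large': (array([0.4199, 0.0565]), 733), 'medium': (array([0.4224, 0.0574]), 160)}
{'large': (array([ 0.4383, -0.0268]), 311), 'medium': (array([ 0.4408, -0.0264]), 1396), 'small': (array([ 0.4447, -0.0261]), 2827)}
   {'large': (array([ 0.4382, -0.0268]), 84), 'medium': (array([ 0.4411, -0.0253]), 493)}
   {'large': (array([ 0.4386, -0.027 ]), 96), 'medium': (array([ 0.4412, -0.0284]), 439)}
   {'large': (array([ 0.4384, -0.0266]), 120), 'medium': (array([ 0.4411, -0.0254]), 438)}
```

View pics/blk.png

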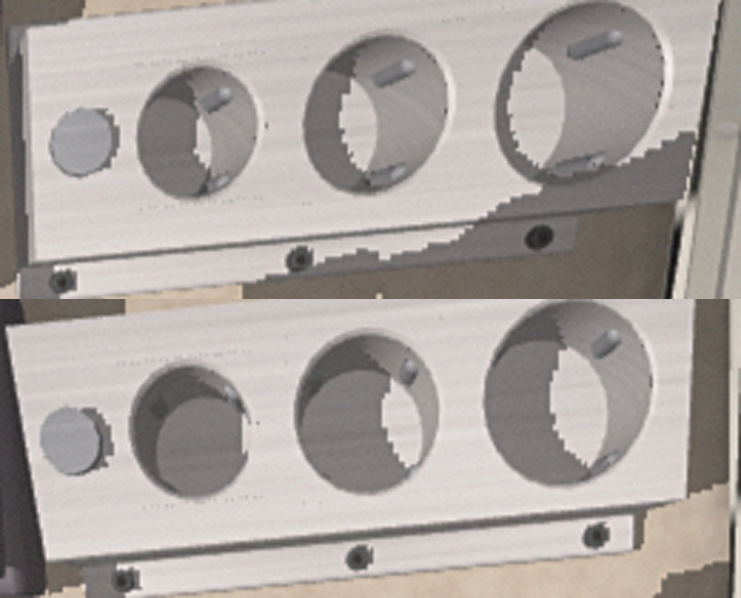

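View pics/gau.png

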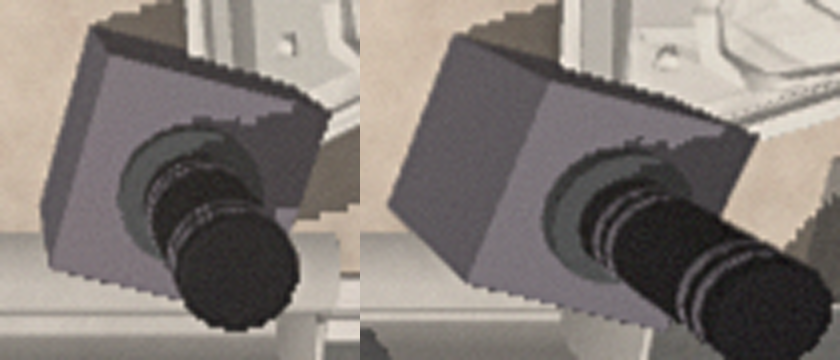

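Picks from the crops: 
- bore centres, wB crop: (197,132), (377,114), (582,93), pad (83,142)
- bore centres, wA crop: (190,131), (366,112), (568,95), pad (70,142)
- gauge top: wC crop (237,267), wA crop (402,307)

```bash
python3 - <<'E'
from h import *
from scipy.optimize import least_squares
cB,cA,cC=[load("w"+k)[0] for k in "BAC"]; cT=robot.get_calibration("top")
u=lambda p,s,o:(np.array(p)+.5)/s-.5+np.array(o)
z=[.055]*3+[.06]
pb=u([[197.5,132],[377,114.5],[582,93],[83,142]],2.85,[355,0]); pa=u([[190,131],[366,112],[568.5,95],[70,142]],2.85,[210,0])
P=unproj(cB,pb,z);Q=unproj(cA,pa,z);print(P.round(4));print(Q.round(4))
M=(P+Q)/2; d=M[2]-M[3]; print("yaw block",np.degrees(np.arctan2(d[0],-d[1])), np.linalg.norm(np.diff(M[[3,0,1,2],:2],axis=0),axis=1).round(4))
def tri(obs):
    return least_squares(lambda X:np.concatenate([proj(c,X)[0]-p for c,p in obs]),[.5,.1,.05])
g1=u([[237,267],[190,193],[189,192.5]],4,[320,140]);g2=u([[402,307],[257,215],[252,209]],4,[415,160])
for a,b,zz in zip(g1,g2,[.136,.074,.066]): print("gauge/collar/stand",unproj(cC,a,zz).round(4),unproj(cA,b,zz).round(4))
for a,b,t in (((243.5,136),(102.5,138),u((66,325),3.8,(215,125))),((340,136),(202,136),u((222,323),3.8,(215,125)))):
    r=tri([(cB,a),(cA,b),(cT,t)]);print("bar",r.x.round(4),r.fun.round(1)); r=tri([(cB,a),(cA,b)]);print("  ",r.x.round(4),r.fun.round(1))
f=lambda n,y0,y1,x0,x1,s:cv2.resize(cv2.imread(f"pics/{n}.png")[y0:y1,x0:x1],None,fx=s,fy=s,interpolation=cv2.INTER_CUBIC)
cv2.imwrite("pics/bar.png",np.vstack([np.hstack([f("wB",0,150,220,360,2.8),f("wA",0,150,75,215,2.8)]),f("top0",140,215,215,355,2.8*2)[:180,:]]) if 0 else np.hstack([f("wB",0,150,220,360,2.8),f("wA",0,150,75,215,2.8)]))
E
```

```text
[[ 0.5653 -0.0204  0.055 ]
 [ 0.5708 -0.0833  0.055 ]
 [ 0.5774 -0.1542  0.055 ]
 [ 0.5612  0.0212  0.06  ]]
[[ 0.5655 -0.0205  0.055 ]
 [ 0.5715 -0.083   0.055 ]
 [ 0.5767 -0.1541  0.055 ]
 [ 0.5611  0.0212  0.06  ]]
yaw block 5.187497600834057 [0.0419 0.063  0.0712]
gauge/collar/stand [[ 0.3913 -0.2463  0.136 ]] [[ 0.392  -0.2434  0.136 ]]
gauge/collar/stand [[ 0.3908 -0.2463  0.074 ]] [[ 0.3908 -0.2446  0.074 ]]
gauge/collar/stand [[ 0.3887 -0.2475  0.066 ]] [[ 0.3895 -0.2477  0.066 ]]
bar [0.4759 0.1662 0.0687] [ 0.1  1.  -0.  -1.2 -0.1  0.4]
   [0.4758 0.1664 0.0683] [-0.   1.1  0.  -1.1]
bar [0.476  0.0635 0.0613] [-0.1  0.1 -0.1 -0.   0.5 -0.2]
   [0.4761 0.0633 0.0614] [-0.   0.1  0.  -0.1]
```

View pics/bar.png

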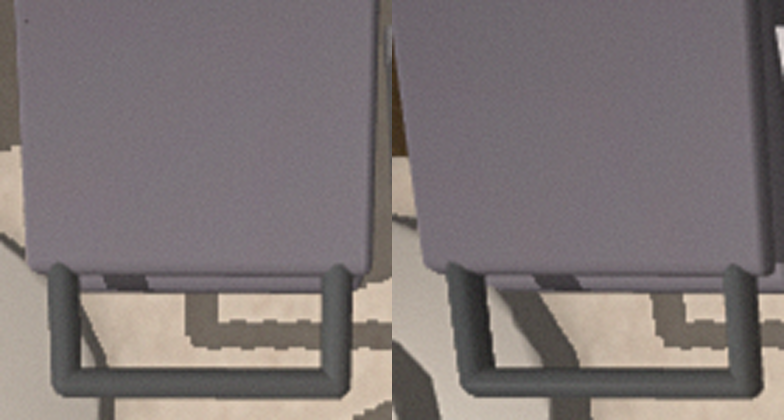

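```bash
python3 - <<'E'
from h import *
cB,cA=[load("w"+k)[0] for k in "BA"]
print("post",unproj(cB,[190,145],.03).round(3))
robot.set_gripper(.032)
x,y,z=.476,.115,.063
robot.move_pose([x,y,.25],[180,0,-90]); o=robot.observe(); print(o["time"],o["q"].round(0),o["tcp_rot"],o["ft_force"].round(1))
hit=robot.line_to([x,y,z+.054],vel=.1,guard=6); f0=robot.observe()["ft_force"]
print(hit,robot.observe()["tool_pos"],f0.round(1))
robot.set_gripper(0); o=robot.observe(); print(o["gripper_width"],o["gripper_force"],(o["ft_force"]-f0).round(1),o["tool_pos"],o["time"])
snap("wrist","wD")
E
```

```text
post [[0.463 0.242 0.03 ]]
7.9 [ -2. -14. -19.  85.  -0. -92.] [-1.79999341e+02 -1.15337927e-03 -9.00145189e+01] [ 0.7 -0.1  0.7]
False [0.47644183 0.11498915 0.11767943] [-0.7  0.3  0.5]
0.010211185721350201 58.49116265773773 [-4.9  0.4  3.1] [0.47569733 0.11501437 0.11717259] 9.7083
```

View pics/wD.png

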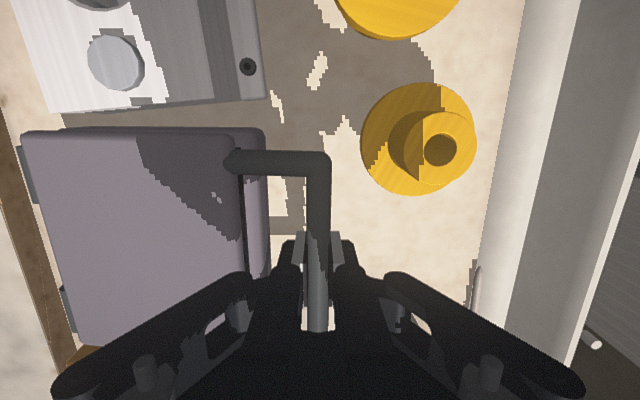

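The bar is pinched, centred between the pads. Now the arc.

```bash
python3 - <<'E'
from h import *
r=.15; t0=np.arcsin((.063-.0435)/r); hx=.476+r*np.cos(t0)
for t in np.linspace(t0,1.83,11)[1:]:
    robot.line_to([hx-r*np.cos(t),.115,.0435+r*np.sin(t)+.054],vel=.06)
    o=robot.observe(); print(round(t,2),o["ft_force"].round(1),o["gripper_width"].round(4),round(o["time"],1))
    if np.linalg.norm(o["ft_force"])>45: break
print(o["tool_pos"],hx)
E
```

```text
Traceback (most recent call last):
AttributeError: 'float' object has no attribute 'round'
```

```bash
python3 - <<'E'
from h import *
r=.15; t0=np.arcsin((.063-.0435)/r); hx=.476+r*np.cos(t0)
for t in np.linspace(t0,1.83,11)[1:]:
    robot.line_to([hx-r*np.cos(t),.115,.0435+r*np.sin(t)+.054],vel=.06)
    o=robot.observe(); print(round(t,2),o["ft_force"].round(1),round(o["gripper_width"],4),round(o["time"],1))
    if np.linalg.norm(o["ft_force"])>45: break
print(o["tool_pos"],hx)
E
```

```text
0.3 [-10.1  -1.1   4.5] 0.0097 10.6
0.47 [-13.5  -1.5   6.1] 0.0096 11.2
0.64 [-20.   -2.9  10.8] 0.0098 11.7
0.81 [-28.4  -4.3  22.1] 0.0098 12.3
0.98 [-23.5  -2.9  28.5] 0.0096 12.9
1.15 [-14.3  -3.9  23.7] 0.0095 13.5
1.32 [-4.4 -4.5 12.4] 0.0095 14.0
1.49 [-2.6 -5.3  4.7] 0.0094 14.6
1.66 [-1.6 -5.5  5. ] 0.0098 15.2
1.83 [ 1.3 -4.6  4.9] 0.0098 15.8
[0.6644664  0.1141401  0.24479513] 0.6247270990774714
```

```bash
python3 - <<'E'
from h import *
robot.set_gripper(.034); p=robot.observe()["tool_pos"]
robot.line_to([p[0],p[1],.29],vel=.1); print(robot.observe()["ft_force"].round(1))
robot.move_pose([.52,-.03,.33],[180,0,-90]); robot.pause(.2)
snap("wrist","wE"); snap("top","tE"); snap("scene","sE")
V=[load("wE")]
f=lambda n,y0,y1,x0,x1,s:cv2.resize(cv2.imread(f"pics/{n}.png")[y0:y1,x0:x1],None,fx=s,fy=s,interpolation=cv2.INTER_CUBIC)
cv2.imwrite("pics/E.png",np.vstack([np.hstack([f("tE",130,280,210,350,2.1),f("sE",155,255,255,395,3)[:315]]),f("wE",0,400,0,640,1)[:250]]) if 0 else np.hstack([f("tE",130,280,210,350,2.5),f("sE",160,235,280,355,5)]))
print(robot.observe()["time"])
E
```

```text
[ 0.2 -0.1  1.5]
17.9333
```

View pics/E.png

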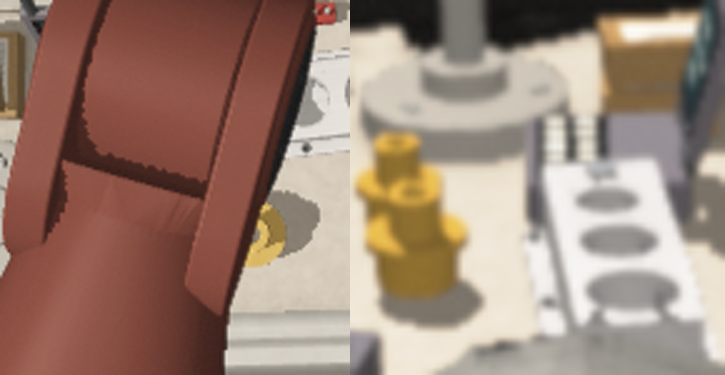

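View pics/wE.png

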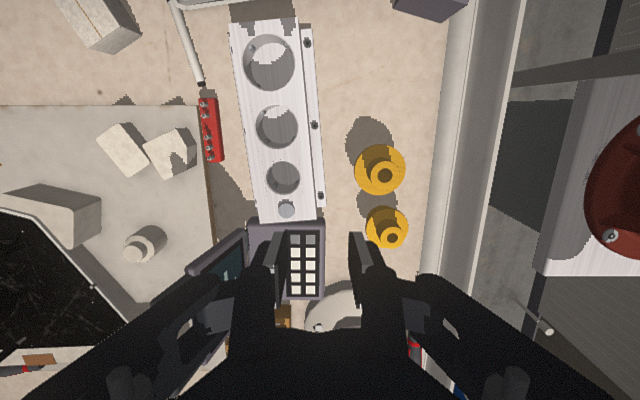

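The screen is up with the keypad exposed, and the bushings, at (380,170) and (387,228), have not been knocked so far. Next I re-fit the bushings from wE and insert the large one.

```bash
cat >> h.py <<'E'
BORE=dict(small=(.5654,-.0205),medium=(.5712,-.0832),large=(.5770,-.1541))
def look(x,y,name,h=.20):
    """wrist picture with the camera near above (x,y), yaw 0"""
    robot.move_pose([x-.06,y,h],[180,0,0]); robot.pause(.25); return snap("wrist",name)
E
python3 - <<'E'
from h import *
V=[load("wE")]
print(fitbush(V,(.4224,.0572),sizes=["medium"]),fitbush(V,(.4384,-.0268),sizes=["large"]))
# bore check from wE by circle-ish fit: dark interior centroid not reliable -> just project
c=V[0][0]; print({k:proj(c,[*b,.055])[0].round(1) for k,b in BORE.items()}, proj(c,[.5611,.0212,.06]).round(1))
im=V[0][1]
for k,b in BORE.items():
    cv2.polylines(im,[(proj(c,ring(*b,.055,dict(small=.02125,medium=.02525,large=.02925)[k]))*4+2).astype(int)],True,(0,0,255)) if 0 else None
im=cv2.resize(im,None,fx=4,fy=4,interpolation=cv2.INTER_CUBIC)
for k,b in BORE.items(): cv2.polylines(im,[((proj(c,ring(*b,.055,dict(small=.02125,medium=.02525,large=.02925)[k]))+.5)*4).astype(int)],True,(0,0,255),1)
cv2.polylines(im,[((proj(c,ring(.5611,.0212,.06,.011))+.5)*4).astype(int)],True,(0,0,255),1)
cv2.imwrite("pics/ov.png",cv2.rotate(im[70:890,880:1320],cv2.ROTATE_90_CLOCKWISE)[:, :800])
E
```

```text
{'medium': (array([0.4224, 0.0576]), 98)} {'large': (array([ 0.4382, -0.0266]), 70)}
{'small': array([282., 178.]), 'medium': array([275.3, 127.2]), 'large': array([267.5,  62.7])} [[286.  210.3]]
```

View pics/ov.png

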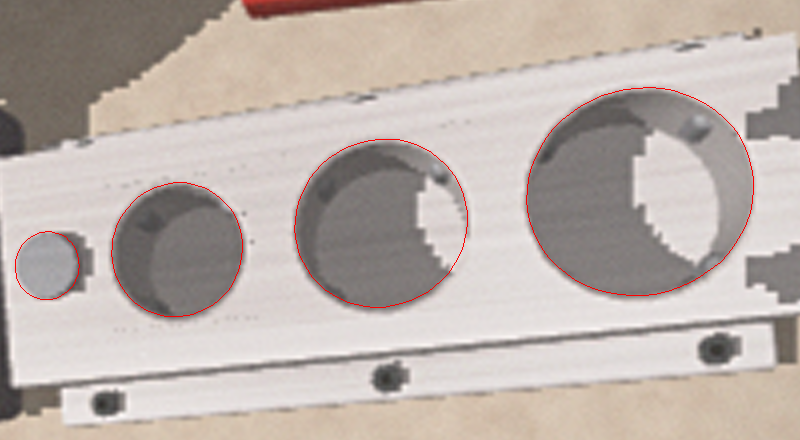

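The overlay shows the block circles matching within a pixel. Now pick and insert the large bushing.

```bash
cat >> h.py <<'E'
def st(msg=""):
    o=robot.observe(); print(msg,"t",round(o["time"],1),"p",np.round(o["tool_pos"],4),"F",np.round(o["ft_force"],1),"w",round(o["gripper_width"],4)); return o
def pick(n,x0):
    look(*x0,"p_"+n+str(int(robot.observe()["time"])),.22); v=load("p_"+n+str(int(robot.observe()["time"]))) if 0 else None
def insert(n,x0):
    c=look(*x0,"pk_"+n,.25); f=fitbush([c],x0,sizes=[n]); print(f); (x,y),e=f[n]
    if e>250 or np.hypot(x-x0[0],y-x0[1])>.012: return print("moved?")
    robot.set_gripper(.056); robot.move_pose([x,y,.19],[180,0,0])
    if robot.line_to([x,y,.115],vel=.08,guard=6): return st("hit on approach")
    robot.set_gripper(0); w=st("grip")["gripper_width"]
    if abs(w-2*DIM[n][2])>.004: return print("bad grip")
    robot.line_to([x,y,.22],vel=.15); bx,by=BORE[n]
    robot.move_pose([bx,by,.205],[180,0,0]); robot.pause(.3); st("above")
    if robot.line_to([bx,by,.115+.025+.020],vel=.05,guard=6): return st("mouth contact")
    st("in mouth"); h=robot.line_to([bx,by,.137],vel=.015,guard=20); st(f"pushed {h}")
E
python3 - <<'E'
from h import *
insert("large",(.4382,-.0266))
E
```

```text
{'large': (array([ 0.4386, -0.027 ]), 279)}
moved?
```

```bash
sed -i 's/e>250/e>500/; /^def pick/,/^    look/d' h.py; python3 - <<'E'
from h import *
insert("large",(.4386,-.0270))
E
```

```text
{'large': (array([ 0.4386, -0.0269]), 271)}
grip t 24.8 p [ 0.439  -0.027   0.1158] F [-0.9  0.9  5.6] w 0.0343
above t 26.7 p [ 0.5769 -0.1535  0.2056] F [ 0.3 -0.6 -1.8] w 0.0343
in mouth t 27.8 p [ 0.5772 -0.1542  0.1604] F [-0.7  0.  -2.3] w 0.0343
pushed True t 29.0 p [ 0.5776 -0.1542  0.1409] F [-1.3  1.6  5.1] w 0.0346
```

```bash
cat >> h.py <<'E'
def release(n):
    bx,by=BORE[n]; print(robot.line_to([bx,by,.137],vel=.01,guard=14)); st("press")
    robot.set_gripper(.052); st("open"); robot.line_to([bx,by,.23],vel=.12)
E
python3 - <<'E'
from h import *
release("large")
insert("medium",(.4224,.0575))
E
```

```text
True
press t 29.2 p [ 0.5775 -0.1542  0.1409] F [-1.7  0.7  4.9] w 0.0346
open t 29.6 p [ 0.577  -0.1539  0.1398] F [-0.2 -0.2 -0.4] w 0.0518
{'medium': (array([0.4229, 0.0569]), 185)}
grip t 34.0 p [0.4234 0.0568 0.1158] F [-0.4  1.1  6.4] w 0.0302
above t 36.0 p [ 0.571  -0.0825  0.2055] F [-0.1  1.3 -3.6] w 0.0302
in mouth t 37.0 p [ 0.5714 -0.0833  0.1604] F [-0.5  0.2 -2.1] w 0.0303
pushed True t 38.3 p [ 0.5717 -0.0834  0.1409] F [-1.6  0.9  5.3] w 0.0301
```

```bash
python3 - <<'E'
from h import *
release("medium")
c=look(.574,-.118,"seat",.24); 
for z in (.022,.025,.028,.031): print(z,fitbush([c],BORE["large"],z0=z,sizes=["large"]),fitbush([c],BORE["medium"],z0=z,sizes=["medium"]))
c,im=look(.40,-.235,"gz",.25); print(unproj(c,[[0,0]],.1)); st()
robot.grab_frame
cv2.imwrite("pics/gz2.png",cv2.resize(im,(480,300)))
p=[proj(c,ring(.3912,-.2455,z,r)) for z,r in ((.136,.014),(.07,.020))]
hsv=im.max(2)
for q in p: print(q.min(0).round(0),q.max(0).round(0))
# dark-grip fit: silhouette of grip (z .074-.136, r 14)
def s(x,y):
    m=np.zeros((1600,2560),np.uint8);q=np.vstack([proj(c,ring(x,y,z,.014)) for z in(.076,.136)]);cv2.fillConvexPoly(m,cv2.convexHull(((q+.5)*4).astype(np.int32)),255);return cv2.resize(m,(640,400),interpolation=cv2.INTER_AREA)/255.
u,v=proj(c,[.3912,-.2455,.1])[0].astype(int); w=(slice(v-70,v+70),slice(u-70,u+70))
for th in (35,45,55):
    d=(hsv<th).astype(float); r=minimize(lambda q:abs(s(*q)-d)[w].sum(),[.3912,-.2455],method="Nelder-Mead",options=dict(initial_simplex=[[.3912,-.2455],[.396,-.2455],[.3912,-.2405]])); print(th,r.x,r.fun,s(*r.x).sum(),d[w].sum())
E
```

```text
True
press t 38.5 p [ 0.5717 -0.0834  0.1408] F [-2.1  0.   5.6] w 0.0301
open t 38.8 p [ 0.571  -0.0832  0.1396] F [ 0.9 -0.2 -0.4] w 0.0519
0.022 {'large': (array([ 0.5771, -0.1555]), 178)} {'medium': (array([ 0.571 , -0.0841]), 110)}
0.025 {'large': (array([ 0.5772, -0.1551]), 230)} {'medium': (array([ 0.5712, -0.0844]), 153)}
0.028 {'large': (array([ 0.5769, -0.1546]), 349)} {'medium': (array([ 0.5714, -0.085 ]), 241)}
0.031 {'large': (array([ 0.5766, -0.1544]), 474)} {'medium': (array([ 0.5709, -0.0857]), 332)}
[[ 0.48525692 -0.01932281  0.1       ]]
 t 41.6 p [ 0.3406 -0.2345  0.2499] F [-1.   0.   0.9] w 0.052
[311. 125.] [354. 168.]
[306. 113.] [352. 159.]
35 [ 0.39895421 -0.23497497] 1523.0823529411764 1523.0823529411764 0.0
45 [ 0.39895421 -0.23497497] 1527.0823529411764 1523.0823529411764 8.0
55 [ 0.38969266 -0.2464645 ] 940.164705882353 1584.2862745098037 645.0
```

```bash
python3 - <<'E'
from h import *
for n,x0 in (("gz",.3912),("wC",.3912),("wA",.3912)):
    c,im=load(n)
    def s(x,y):
        m=np.zeros((1600,2560),np.uint8);q=np.vstack([proj(c,ring(x,y,z,.014)) for z in(.076,.136)]);cv2.fillConvexPoly(m,cv2.convexHull(((q+.5)*4).astype(np.int32)),255);return cv2.resize(m,(640,400),interpolation=cv2.INTER_AREA)/255.
    u,v=proj(c,[.3912,-.2455,.1])[0].astype(int); w=(slice(v-45,v+45),slice(u-45,u+45))
    for th in (62,70,80):
        d=(im.max(2)<th).astype(float); r=minimize(lambda q:abs(s(*q)-d)[w].sum(),[.3912,-.2455],method="Nelder-Mead",options=dict(initial_simplex=[[.3912,-.2455],[.396,-.2455],[.3912,-.2405]])); print(n,th,r.x.round(4),r.fun,s(*r.x).sum(),d[w].sum())
E
```

```text
gz 62 [ 0.3899 -0.2469] 281.6392156862745 1584.262745098039 1315.0
gz 70 [ 0.3901 -0.2471] 261.65882352941173 1587.7843137254904 1492.0
gz 80 [ 0.3902 -0.2473] 270.6627450980392 1590.4 1603.0
wC 62 [ 0.3908 -0.2468] 296.44313725490196 1266.207843137255 1124.0
wC 70 [ 0.3905 -0.2471] 425.1490196078431 1268.286274509804 1378.0
wC 80 [ 0.3903 -0.2471] 798.4666666666667 1267.0862745098038 1870.0
wA 62 [ 0.3899 -0.2464] 451.23137254901957 1820.7137254901959 1694.0
wA 70 [ 0.3902 -0.2463] 586.7882352941176 1820.8862745098038 1943.0
wA 80 [ 0.39  -0.246] 786.9921568627451 1819.850980392157 2291.0
```

```bash
python3 - <<'E'
from h import *
gx,gy=.3903,-.2470
robot.set_gripper(.052); robot.move_pose([gx,gy,.25],[180,0,0])
if robot.line_to([gx,gy,.169],vel=.08,guard=6): st("hit"); raise SystemExit
robot.set_gripper(0); o=st("grip")
if o["gripper_width"]<.022: raise SystemExit
robot.line_to([gx,gy,.27],vel=.12); st("lifted")
snap("wrist","gl")
robot.line_to([.5611,.0212,.27],vel=.25); robot.pause(.3); st("over pad"); snap("scene","gs"); snap("wrist","gl2")
E
```

```text
grip t 43.6 p [ 0.3905 -0.2472  0.1696] F [0.2 0.8 4.1] w 0.0269
lifted t 44.6 p [ 0.3901 -0.2468  0.2691] F [ 0.7  0.4 -1.7] w 0.0266
over pad t 46.4 p [0.561  0.0207 0.2701] F [-0.3  0.3 -0.6] w 0.0267
```

```bash
cat >> h.py <<'E'
def press(x,y,ztop,depth=.005):
    robot.line_to([x,y,ztop+.1636+.012],vel=.15); robot.pause(.4); f0=st("hover")["ft_force"]
    h=robot.line_to([x,y,ztop+.1636-depth],vel=.02,guard=5.5); robot.pause(.5); o=st(f"pressed {h}"); fs=[]
    for _ in range(8): robot.pause(.05); fs.append(robot.observe()["ft_force"][2]-f0[2])
    print("dF",np.mean(fs).round(2)); robot.line_to([x,y,ztop+.1636+.03],vel=.1); return np.mean(fs)
E
python3 - <<'E'
from h import *
press(.5611,.0212,.060)
E
```

```text
hover t 47.3 p [0.5613 0.0212 0.2361] F [-0.4 -0.3 -2.2] w 0.0266
pressed False t 48.8 p [0.5611 0.0212 0.2186] F [-1.   0.8  1.4] w 0.0267
dF 4.13
```

```bash
python3 - <<'E'
from h import *
for n,r in (("large",.0135),("medium",.0115)):
    x,y=BORE[n]; p=robot.observe()["tool_pos"]; robot.line_to([p[0],p[1],.29],vel=.15)
    robot.line_to([x-r,y,.29],vel=.2); press(x-r,y,.091)
p=robot.observe()["tool_pos"]; robot.line_to([p[0],p[1],.29],vel=.15)
robot.line_to([.3905,-.2472,.29],vel=.2); robot.pause(.4); st("over stand"); snap("wrist","bk")
E
```

```text
hover t 51.8 p [ 0.5636 -0.1542  0.267 ] F [ 0.2 -0.1 -1.9] w 0.0267
pressed False t 53.3 p [ 0.5635 -0.1541  0.2496] F [-0.9  0.3  1.8] w 0.0268
dF 3.91
hover t 55.7 p [ 0.5599 -0.0833  0.267 ] F [ 0.3  0.1 -1.5] w 0.0269
pressed False t 57.2 p [ 0.5597 -0.0832  0.2496] F [-0.7  0.4  1.7] w 0.0269
dF 3.55
over stand t 60.0 p [ 0.3907 -0.247   0.29  ] F [ 0.5  0.7 -1.1] w 0.0269
```

```bash
python3 - <<'E'
from h import *
x,y=.3903,-.2471
h=robot.line_to([x,y,.1705],vel=.06,guard=5); st(f"down {h}")
if h and robot.observe()["tool_pos"][2]>.175: raise SystemExit
h=robot.line_to([x,y,.1685],vel=.02,guard=4); st(f"seat {h}")
robot.set_gripper(.052); st("open"); robot.line_to([x,y,.27],vel=.1)
robot.move_pose([.30,-.45,.30],[180,0,0]); robot.pause(.3); st()
_,t=snap("top","tF"); _,s=snap("scene","sF")
f=lambda im,y0,y1,x0,x1,k:cv2.resize(im[y0:y1,x0:x1],None,fx=k,fy=k,interpolation=cv2.INTER_CUBIC)
cv2.imwrite("pics/F.png",np.vstack([f(t,130,260,215,425,3.0)[:,:630],f(s,160,260,255,465,2)[:200].repeat(1,axis=0) if 0 else cv2.copyMakeBorder(f(s,155,255,255,411,2),0,0,0,630-312,cv2.BORDER_CONSTANT)]))
E
```

```text
down False t 62.2 p [ 0.3904 -0.2472  0.1708] F [ 0.1 -0.6 -1.4] w 0.0266
seat False t 62.5 p [ 0.3906 -0.2474  0.1695] F [-1.4  2.3  6.2] w 0.0267
open t 62.9 p [ 0.3903 -0.2471  0.1684] F [-1.   0.9  0.1] w 0.052
 t 65.2 p [ 0.3007 -0.4493  0.3001] F [0.3 0.4 0.2] w 0.0524
```

View pics/F.png

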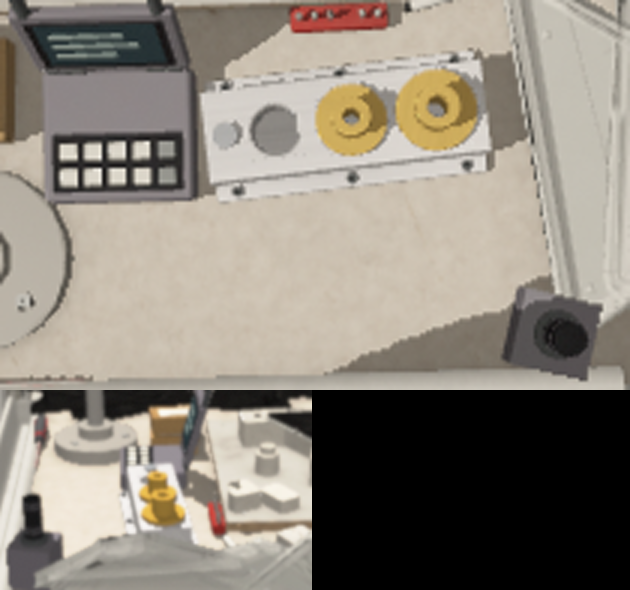

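The picture shows both bushings seated flush, the gauge upright in its stand and the screen open. A numeric check of the screen angle remains.

```bash
python3 - <<'E'
from h import *
c=load("tF")[0]
for t in (1.7,1.77,1.83,1.9): print(t,[(((proj(c,[.6245-r*np.cos(t)-o*np.sin(t),.055,.0435+r*np.sin(t)-o*np.cos(t)])[0]-[215,130]+.5)*3-.5)).round(0) for r,o in ((.108,.006),(.108,-.006),(.02,.006))])
E
```

```text
1.7 [array([167.,  34.]), array([167.,  19.]), array([182.,  64.])]
1.77 [array([167.,  25.]), array([167.,  10.]), array([182.,  63.])]
1.83 [array([167.,  17.]), array([167.,   3.]), array([182.,  61.])]
1.9 [array([167.,   8.]), array([168.,  -6.]), array([182.,  59.])]
```

```bash
python3 -c "
from plant import robot
print(robot.job_done())"
```

```text
the job is handed in; nothing more can be done
None
```

I finished the job and handed it in after about 65 s of robot time; `robot.job_done()` gave no verdict. The screen stands at about 105°. The large and medium bushings are home (no small one was there). The gauge was zeroed on the pad, pressed on large then medium, and is back upright in its stand. I did not move the carton, screwdriver or bit holder.

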